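# Clamp the tile mould to the vibrating table

### The arm

A 6-joint arm with a two-finger parallel gripper is mounted at the origin on the work surface. World frame = base frame: x ahead of the robot, y to its left, z up, the work surface at z = 0. Lengths are in m, angles in rad, forces in N, time in s.
With the tool pointing down it reaches from about 0.3 to 0.875 m from the base axis. Payload 6.4 kg.
Tool frame: the origin (TCP) lies midway between the tips of the shut fingers; the grasp point (between the pads) lies 19 mm behind it; z points along the fingers, x is the direction in which the jaws open and shut, and the axes are right-handed (so a half turn about z gives the same grasp; the last joint's range is limited). The gripper opens to 85 mm and grips with 20 to 120 N. Pads are 22 mm wide; open, the fingers measure 114 mm over their backs; the gripper's body (76 mm by 85 mm) begins 54 mm behind the grasp point. The pads swing forward as they close: fully open they stand 13 mm farther back than shut.
Start: joints at [-1.402, 0.181, 1.607, -0, 1.354, -0.206], TCP at [0.211, -0.535, 0.192] pointing down, gripper open.
Joint ranges: [-2.99, 2.99], [-0.89, 2.07], [0.3, 2.58], [-1.14, 4.28], [0, 2.63], [-3.12, 3.12]. Speed limits (rad/s): [2.57, 2.57, 3.01, 3.14, 3.14, 3.14].

### API

Orientations are given as [roll, pitch, yaw] about the fixed x, y, z axes, in that order (R = Rz(yaw) Ry(pitch) Rx(roll)).
In Python, from plant import ctrl gives the robot as it stands. The module is installed in compiled form; this text tells all that it offers. Calls block until the motion is done:
- ctrl.movep(position, orientation): joint-space move of the TCP to a pose.
- ctrl.move_straight(position, attitude=None, feed=0.15): straight line of the TCP; attitude=None keeps the orientation; feed is the mean speed in m/s.
- ctrl.set_joints(angles): joint-space move.
- ctrl.let_go() and ctrl.grasp(): open the fingers fully, or close them until they stop; the grip force is fixed at half the most.
- ctrl.wait(seconds).
- ctrl.inverse_kinematics(position, orientation): joint angles nearest the present ones, or None.
- ctrl.camera(name): name is "scene" or "side" or "wrist"; returns the picture (420x560x3 uint8, red, green, blue); there is no depth.
- ctrl.get_calibration(name): a dict with "camera_matrix" (3x3 intrinsics, pixels), "pose" (4x4, takes a point from camera to world coordinates); the wrist camera has in their place "hand_eye" (4x4, takes a point from camera to tool coordinates, whose origin is the TCP and whose axes are the tool frame's). Camera axes: x right, y up, looking along -z (the intrinsics and any distortion apply to the point x, -y, -z); pixel columns grow to the right and rows downward; lengths in m; the calibration is good to about 2 mm. A picture is of the moment at which its call begins: read the wrist's pose just before it. get_calibration takes no time and is no camera call.
A pose or a line that the arm cannot do raises ctrl.MotionError and nothing moves.
- ctrl.finish_job(): hands the job in, once; it reports no verdict.
Trained networks look in the newest picture that a camera, given by its name, has taken for a name from the list of things; names that differ only in an ending like _2 or _b are one class to them, and where a whole thing is asked for, a point or a joint stands for the part that bears it (a point fixed in the world has none). Each returns a list of dicts, best first, with "confidence" (0 to 1); they miss things now and then, are a little off and sometimes report something else, mostly with a low value. They report only what shows in the picture. A call takes as long as a camera call. They do not tell look-alikes from the thing itself.
- ctrl.trace(label, camera): "mask" (420x560 bool, what is visible of it).
- ctrl.mark_of(label, camera): "point" ([x, y, z] in m, in the coordinates of the camera as it stood for that picture, good to about 4 mm: a listed point, or the origin of a listed thing).
Readings, each from a call of its own:
- ctrl.get_t(): time.
- ctrl.get_joint_positions(): joint angles.
- ctrl.get_dq(): joint speeds.
- ctrl.get_joint_torque(): joint torques, N m.
- ctrl.get_ee_pos(): TCP position.
- ctrl.get_ee_rot(): TCP orientation.
- ctrl.get_contact_force(): force on the tool from outside, world axes, zero at the start.
- ctrl.get_wrist_torque(): the same for the moment, N m.
- ctrl.get_opening(): finger opening in m.
Only numpy, scipy, OpenCV 4.12 (cv2) and the standard library are available. Lean on these libraries where they do the work, as an engineer would, in place of code of your own. Each camera call takes 0.05 s, during which the arm holds its last target.

### The job

The steel tile mould on the vibrating table is clamped on one side only. Take the T-bolt with the bar knob from the wooden rack, drop its head into the table's slot just outside the mould's free lug, turn it square so that it is caught under the slot, slide it fully home in the lug's fork, and screw the knob down (clockwise) until the lug is firmly clamped, going by feel and without forcing anything. Leave the other two bolts in the rack.

Things in the scene. Friction and masses are not known exactly. Their poses are not given: they have to be found in the camera images.
- knob_grip (a point): Middle of the knob's dark steel bar grip, 52 mm long (its x axis, level), 16 mm thick (y), 22 mm high (z up); grip it across the 16 mm. Below it a hub 15 mm across and 18 mm high, then a flange 34 mm across, 5 mm thick, its underside 34 mm below this point. At the start the bar lies within 0.5 rad of the bolt head's long side.
- bolt_head (a point): Middle of the T-bolt's head, a steel block 38 mm long (its x axis), 17 mm wide (y), 8 mm thick (z up the shank). Above it a square neck 17 x 17 mm, 6 mm high, then a round 12 mm shank up into the knob. Head's underside to flange's underside: 32.4 mm at the start, give or take 0.65. knob_grip is about 62 mm above this point.
- slot (a point): Point on the centre line of the T-slot, in the middle of the bed, at the height of its top face (120 mm above the bench); z up, y along the slot towards the empty half of the bed. Mouth 20 mm wide through lips 10 mm thick; below them a channel 46 mm wide and 16 mm high, its floor 26 mm below the top face. 500 mm long, closed at both ends.
- fork (a point): Where the shank's axis comes when home in the fork of the mould's free lug, at the lug's top face (12 mm above the bed); y points out of the fork along the slot, z up. Lug 60 mm wide, across the slot; fork 18 mm wide, open outward, its arms reach 35 mm out from here, its bottom is 6 mm behind. The mould's frame, 22 mm above the bed, begins 28 mm behind.
- knob: The knob (see knob_grip); origin under its flange, x along the bar, z up. Right-hand quick thread: clockwise from above it comes down 8 mm per turn. It drags about 0.03 N m on the bolt, so a free bolt turns with it. On the lug it gets stiff: a rise of 0.2 to 0.35 N m is a firm clamp, 0.7 is forcing it; slack to firm is only about 0.3 rad.
- tbolt: The T-bolt with the knob (0.24 kg or so together), standing on its head in the rack. Origin under its head, x along the head's long side, z up. In the slot, head on the floor: the neck is 2 mm clear under the lips and it turns freely. Head raised against the lips: the neck sits in the mouth and stops it turning, with about 0.25 rad of play either way.
- mould: Steel tile mould, a frame 180 x 180 mm with a brass plate inside and a forked lug on two sides, on the bed across the slot; it stays put: its far lug (-y) is clamped already by a like bolt. Origin under its middle, y to the free lug. With the head held up against the lips the flange clears the free lug's top by 1.7 to 3.1 mm at the start; lower, it hits the lug.
- bed: Vibrating table with a grey steel T-slotted bed of 260 x 500 mm, fixed; origin on the bench under its middle, y along the slot.
- rack: Wooden bolt rack, 250 x 80 x 42 mm, fixed; three pockets in a row along its x axis, 80 mm apart, each 43 mm (x) by 22 mm, floor 16 mm above the bench. Origin in the middle of its underside. The three bolts stand in the pockets in any order, heads along x.
- hex_tbolt: A shorter T-bolt with hex nut and washer, 42 mm tall, in the rack; stays there. Origin under its head.
- bare_tbolt: A T-bolt without nut, 44 mm tall, in the rack; stays there. Origin under its head.
Mind the look-alikes: they are no part of the job. What is shaped like the tbolt but orange or purple is not meant.

How it is judged:
By the outcome, as a careful person would: the job done as asked, in the order asked, and still so for the second after the job is handed in, with the robot touching nothing.
It also fails if it takes over 72 s, if anything falls off the work surface, if the arm or the gripper's body presses on something with over 40 N, if the wrist force passes 120 N, or if a joint passes its speed limit or range.

## Working session

There is one attempt and no reset: what is moved stays moved. The work goes in short steps, each a Python script; the robot and the scene stay as the last script left them, time stands still between calls to the robot, and variables do not carry over. Pictures are saved under pics/ and viewed, and the job is handed in when it is done.

```bash
mkdir -p pics; ls; cat > h.py <<'E'
import numpy as np, cv2
from plant import ctrl
from scipy.spatial.transform import Rotation as R
def save(n,im): cv2.imwrite('pics/'+n+'.png',cv2.cvtColor(im,cv2.COLOR_RGB2BGR))
def towld(cam,p,T=None):
    c=ctrl.get_calibration(cam)
    if 'pose' in c: M=np.array(c['pose'])
    else: M=T@np.array(c['hand_eye'])
    return (M@np.r_[p,1])[:3]
def tcpT():
    T=np.eye(4);T[:3,3]=ctrl.get_ee_pos();T[:3,:3]=R.from_euler('xyz',ctrl.get_ee_rot()).as_matrix();return T
E
python3 - <<'E'
from h import *
print(ctrl.get_t(),ctrl.get_ee_pos(),ctrl.get_ee_rot(),ctrl.get_contact_force())
for n in ['scene','side','wrist']:
    im=ctrl.camera(n); save(n+'0',im)
    print(n,{k:np.round(v,4).tolist() if not isinstance(v,str) else v for k,v in ctrl.get_calibration(n).items()})
for n in ['scene','side']:
  for l in ['knob_grip','bolt_head','fork','slot','rack','tbolt','mould']:
    for d in ctrl.mark_of(l,n)[:4]:
        print(n,l,round(d['confidence'],2),np.round(towld(n,d['point']),3))
print(ctrl.get_t())
E
```

```text
pics
0.0 [ 0.21040469 -0.53446387  0.19069197] [-3.14122819e+00  1.69850499e-03 -1.19598630e+00] [ 0.01117294  0.25479066 -0.006728  ]
scene {'camera_matrix': [[520.142, 0.0, 283.3804], [0.0, 520.142, 214.2789], [0.0, 0.0, 1.0]], 'pose': [[0.1141, -0.7927, 0.5989, 1.1171], [0.9935, 0.0906, -0.0695, -0.0186], [0.0008, 0.6029, 0.7978, 0.8504], [0.0, 0.0, 0.0, 1.0]]}
side {'camera_matrix': [[497.3898, 0.0, 272.2278], [0.0, 497.3898, 203.2605], [0.0, 0.0, 1.0]], 'pose': [[-0.9714, 0.1772, -0.1583, 0.3517], [-0.2376, -0.7137, 0.6589, 0.8131], [0.0038, 0.6777, 0.7353, 0.9427], [0.0, 0.0, 0.0, 1.0]]}
wrist {'camera_matrix': [[329.2267, 0.0, 279.1201], [0.0, 329.2267, 207.8314], [0.0, 0.0, 1.0]], 'hand_eye': [[1.0, 0.0003, 0.001, -0.0004], [0.0006, -0.9592, -0.2829, -0.0724], [0.0009, 0.2829, -0.9592, -0.1823], [0.0, 0.0, 0.0, 1.0]]}
scene knob_grip 0.87 [0.576 0.301 0.082]
scene knob_grip 0.67 [0.613 0.179 0.065]
scene knob_grip 0.59 [0.511 0.191 0.064]
scene knob_grip 0.55 [0.694 0.251 0.064]
scene bolt_head 0.79 [0.579 0.299 0.023]
scene bolt_head 0.62 [0.692 0.253 0.009]
scene bolt_head 
[... 262 characters left out ...]
e tbolt 0.64 [0.58  0.303 0.019]
scene mould 0.82 [ 0.59  -0.216  0.119]
side knob_grip 0.78 [0.514 0.195 0.065]
side knob_grip 0.66 [0.581 0.299 0.082]
side knob_grip 0.65 [0.692 0.25  0.065]
side knob_grip 0.64 [0.614 0.176 0.062]
side bolt_head 0.92 [0.515 0.194 0.002]
side bolt_head 0.87 [0.61  0.18  0.002]
side bolt_head 0.65 [0.688 0.254 0.004]
side bolt_head 0.63 [0.58  0.295 0.022]
side fork 0.86 [ 0.601 -0.102  0.13 ]
side slot 0.89 [ 0.595 -0.15   0.119]
side rack 0.83 [ 0.498  0.307 -0.002]
side tbolt 0.86 [ 0.689  0.246 -0.004]
side tbolt 0.83 [ 0.511  0.194 -0.001]
side tbolt 0.65 [0.616 0.181 0.003]
side tbolt 0.58 [0.583 0.297 0.012]
side mould 0.58 [ 0.587 -0.219  0.115]
0.85
```

View pics/scene0.png

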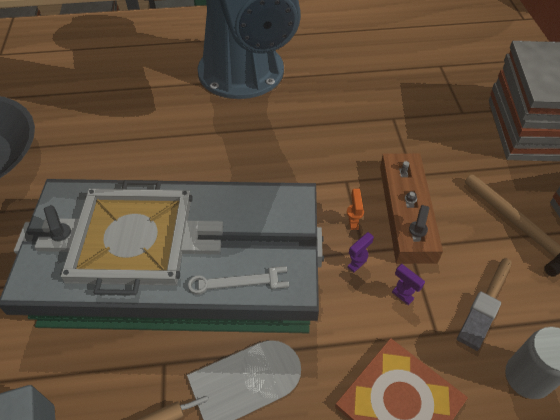

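View pics/side0.png

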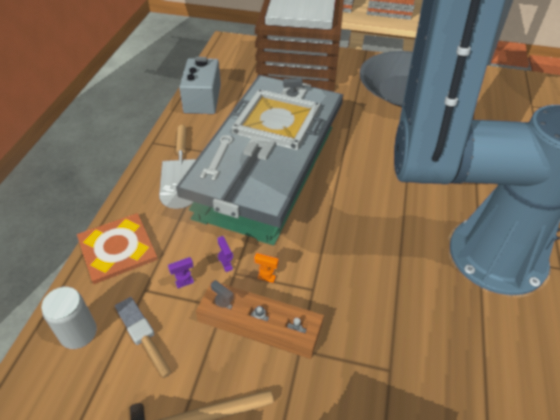

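View pics/wrist0.png

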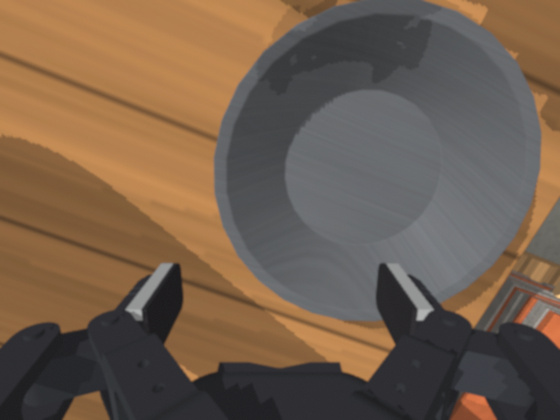

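Candidates for the knob bolt:
- the dark steel bolt in the rack, scene px (421,222)
- the orange look-alike at (356,207)
- the purple look-alikes at (361,252) and (407,284)
- the like bolt already clamping the far lug, at (55,225)

By the description I choose the dark one in the rack. The hex bolt (412,197) and the bare bolt (406,168) stay. Next is a close check with the wrist camera.

```bash
python3 - <<'E'
from h import *
def look(n):
    T=tcpT(); im=ctrl.camera('wrist'); save(n,im); np.save('pics/'+n+'_T.npy',T)
    for l in ['knob_grip','bolt_head','rack']:
        for d in ctrl.mark_of(l,'wrist')[:3]:
            print(n,l,round(d['confidence'],2),np.round(towld('wrist',d['point'],T),4))
ctrl.movep([0.53,0.27,0.21],[np.pi,0,np.pi/2]); print(ctrl.get_t(),ctrl.get_joint_positions())
look('w1')
ctrl.movep([0.60,0.32,0.21],[np.pi,0,np.pi/2]); print(ctrl.get_t())
look('w2'); print(ctrl.get_t())
E
```

```text
3.8917 [ 2.70492404e-01  2.09600008e-01  1.53554502e+00 -2.03645276e-04
  1.39648575e+00 -1.29889547e+00]
w1 knob_grip 0.9 [0.6096 0.1827 0.0677]
w1 knob_grip 0.83 [0.5129 0.1929 0.0644]
w1 knob_grip 0.65 [0.6909 0.2519 0.0656]
w1 bolt_head 0.82 [0.6126 0.178  0.0053]
w1 bolt_head 0.78 [0.6915 0.2493 0.0019]
w1 bolt_head 0.71 [0.5129 0.1965 0.003 ]
w1 rack 0.56 [0.5008 0.3143 0.0022]
4.525
w2 knob_grip 0.93 [0.6126 0.1823 0.0668]
w2 knob_grip 0.92 [0.6911 0.2546 0.0663]
w2 knob_grip 0.9 [0.5835 0.3019 0.0829]
w2 bolt_head 0.82 [0.5816 0.3037 0.0156]
w2 bolt_head 0.77 [0.6932 0.247  0.0039]
w2 bolt_head 0.72 [0.6111 0.1805 0.0022]
w2 rack 0.79 [0.4993 0.3149 0.0036]
4.725
```

View pics/w1.png

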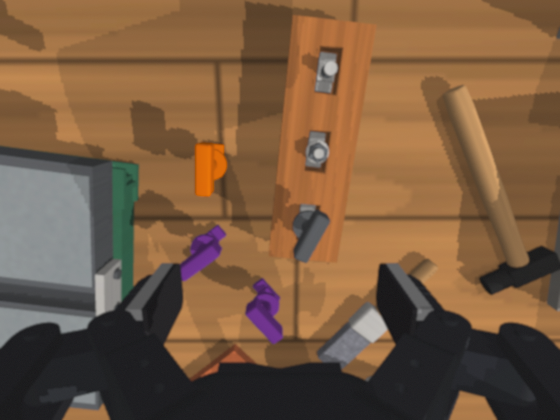

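View pics/w2.png

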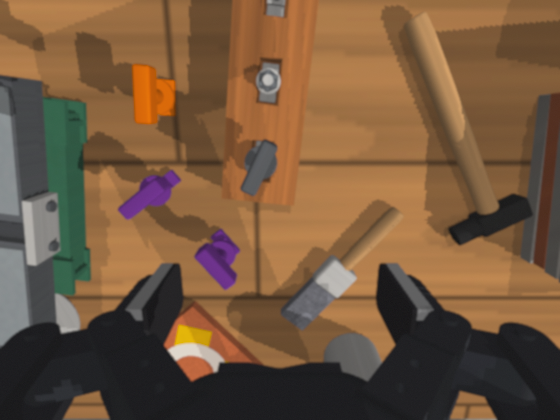

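w1 and w2 show the rack with three bolts. The dark steel knob bar is at w1 (312,235) and w2 (260,168). Orange is at w2 (150,95), purple at (150,193) and (218,258). Next: an enlarged crop to get the bar angle and rack edges.

```bash
cat >> h.py <<'E'
def px2w(cam,uv,z,T=None):
    c=ctrl.get_calibration(cam); K=np.array(c['camera_matrix'])
    M=np.array(c['pose']) if 'pose' in c else T@np.array(c['hand_eye'])
    d=np.linalg.inv(K)@np.r_[uv,1]; d=np.array([d[0],-d[1],-d[2]]); d=M[:3,:3]@d; o=M[:3,3]
    return o+d*(z-o[2])/d[2]
def w2px(cam,p,T=None):
    c=ctrl.get_calibration(cam); K=np.array(c['camera_matrix'])
    M=np.array(c['pose']) if 'pose' in c else T@np.array(c['hand_eye'])
    q=np.linalg.inv(M)@np.r_[p,1]; q=K@np.array([q[0],-q[1],-q[2]]); return q[:2]/q[2]
E
python3 - <<'E'
import cv2
im=cv2.imread('pics/w2.png')[120:230,200:340]; cv2.imwrite('pics/w2c.png',cv2.resize(im,None,fx=5,fy=5,interpolation=cv2.INTER_CUBIC))
im=cv2.imread('pics/w1.png')[180:290,240:380]; cv2.imwrite('pics/w1c.png',cv2.resize(im,None,fx=5,fy=5,interpolation=cv2.INTER_CUBIC))
E
```

```text
(no output)
```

View pics/w2c.png

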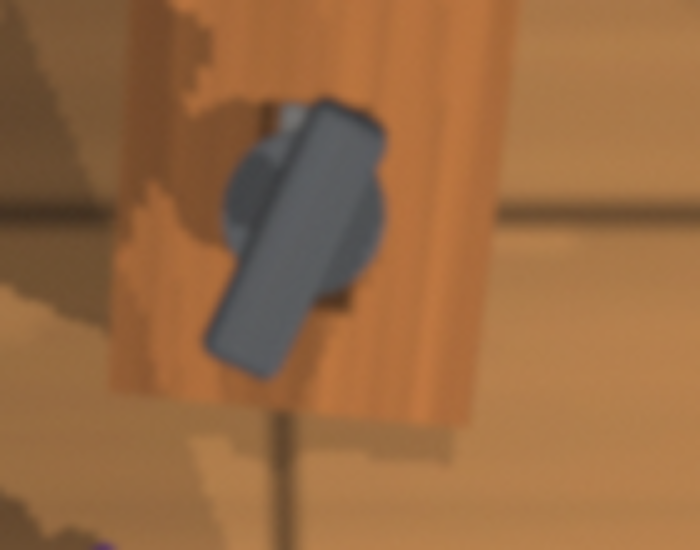

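View pics/w1c.png

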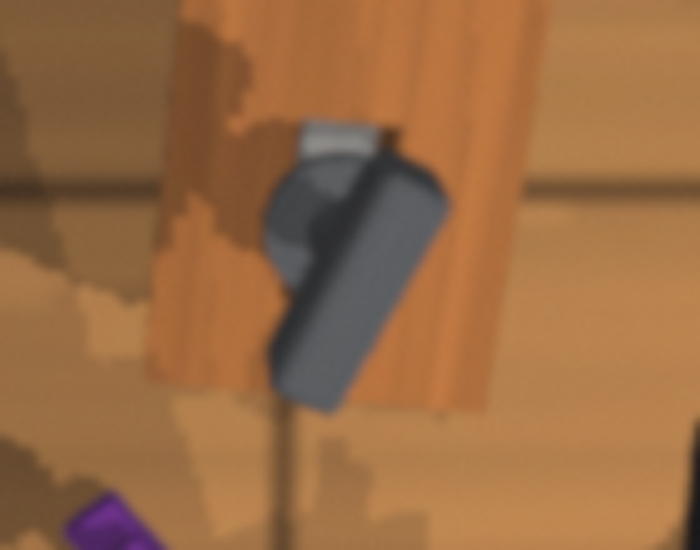

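```bash
python3 - <<'E'
from h import *
T1=np.load('pics/w1_T.npy');T2=np.load('pics/w2_T.npy')
for n,T,a,b,o in [('w1',T1,(425,182),(306,395),(240,180)),('w2',T2,(354,120),(238,361),(200,120))]:
    P=[px2w('wrist',np.array(o)+np.array(q)/5,0.093,T) for q in (a,b)]
    d=P[1]-P[0]; print(n,np.round((P[0]+P[1])/2,4),'len',np.linalg.norm(d),'ang',np.arctan2(d[1],d[0]))
    g=cv2.cvtColor(cv2.imread(f'pics/{n}.png'),cv2.COLOR_BGR2GRAY)
    L=cv2.createLineSegmentDetector().detect(g)[0][:,0]
    for l in L:
        if np.hypot(l[0]-l[2],l[1]-l[3])>45 and 200<l[0]<390 and l[1]<280 and abs(l[0]-l[2])<.4*abs(l[1]-l[3]):
            A=px2w('wrist',l[:2],.042,T);B=px2w('wrist',l[2:],.042,T);d=B-A
            if d[0]<0:d=-d
            print(n,np.round(l),np.round(A[:2],3),np.round(B[:2],3),'ang',round(np.arctan2(d[1],d[0]),3))
# triangulate bar middle
from scipy.optimize import least_squares
obs=[('w1',T1,np.array([240,180])+np.array([365.5,288.5])/5),('w2',T2,np.array([200,120])+np.array([296,240.5])/5)]
r=least_squares(lambda p:np.concatenate([w2px('wrist',p,T)-o for _,T,o in obs]),[.58,.3,.09]); print('bar top mid',r.x,r.cost)
E
```

```text
w1 [0.5777 0.3027 0.093 ] len 0.04949727110942651 ang -0.45986473431174363
w1 [343.  47. 336.  97.] [0.399 0.332] [0.445 0.328] ang -0.092
w1 [299. 263. 298. 334.] [0.629 0.292] [0.727 0.293] ang 0.002
w1 [220.  66. 224. 148.] [0.416 0.212] [0.496 0.212] ang 0.002
w1 [292.  12. 281. 123.] [0.369 0.283] [0.471 0.273] ang -0.102
w1 [218. 139. 214.  66.] [0.487 0.206] [0.416 0.206] ang -0.001
w2 [0.5788 0.3023 0.093 ] len 0.04938427379582626 ang -0.4602512268778994
w2 [260. 246. 260. 291.] [0.676 0.299] [0.734 0.298] ang -0.011
w2 [232.   1. 227.  78.] [0.429 0.276] [0.497 0.269] ang -0.102
bar top mid [0.57849429 0.30277171 0.09059199] 0.2463314892142349
```

The crop confirms the choice: a dark steel bar knob over a steel head in the rack's end pocket. The bar middle is (0.578,0.3025), its top about 0.092 high, and its angle is -0.46; the rack is at -0.10. Next I look at the fork and slot before picking.

```bash
python3 - <<'E'
from h import *
def look(n):
    T=tcpT(); im=ctrl.camera('wrist'); save(n,im); np.save('pics/'+n+'_T.npy',T)
    for l in ['fork','slot','mould']:
        for d in ctrl.mark_of(l,'wrist')[:2]:
            print(n,l,round(d['confidence'],2),np.round(towld('wrist',d['point'],T),4))
ctrl.movep([0.64,-0.03,0.30],[np.pi,0,-.1]); look('f1')
ctrl.movep([0.58,-0.07,0.30],[np.pi,0,-.1]); look('f2'); print(ctrl.get_t())
E
```

```text
f1 fork 0.59 [ 0.5998 -0.1025  0.1339]
f1 mould 0.67 [ 0.5874 -0.2152  0.1211]
f2 fork 0.81 [ 0.5994 -0.1015  0.1324]
f2 fork 0.61 [ 0.5992 -0.1508  0.0029]
f2 mould 0.67 [ 0.5841 -0.2148  0.1224]
6.875
```

View pics/f1.png

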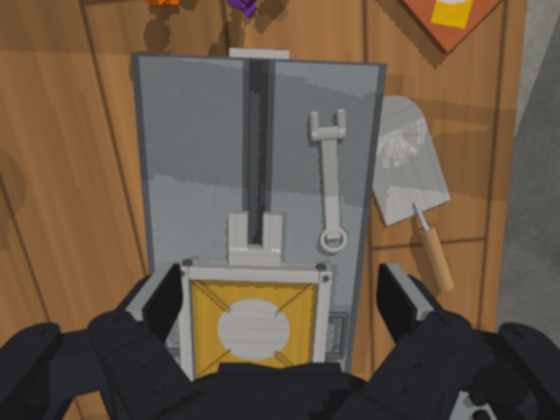

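View pics/f2.png

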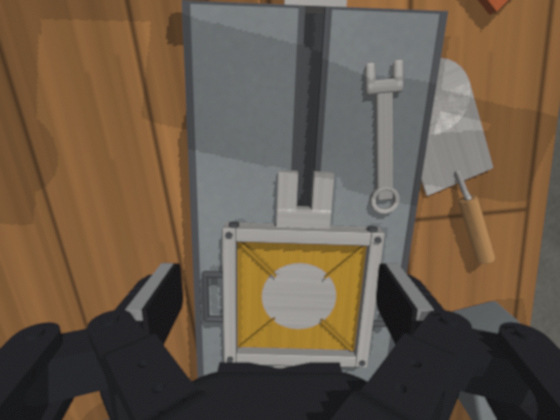

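f1 and f2 show the mould, with the free lug's fork at f1 (256,240) and f2 (306,200). The slot runs up-image from it, and the spanner lies well to the side. Next I measure the slot and fork edges.

```bash
python3 - <<'E'
from h import *
for n,x0,x1,y0,y1 in [('f1',200,310,170,280),('f2',250,360,130,240)]:
    T=np.load(f'pics/{n}_T.npy')
    im=cv2.imread(f'pics/{n}.png'); c=cv2.resize(im[y0:y1,x0:x1],None,fx=5,fy=5,interpolation=cv2.INTER_CUBIC); cv2.imwrite(f'pics/{n}c.png',c)
    g=cv2.cvtColor(im,cv2.COLOR_BGR2GRAY)
    L=cv2.createLineSegmentDetector().detect(g)[0][:,0]
    for l in L:
        ln=np.hypot(l[0]-l[2],l[1]-l[3])
        if ln>25 and x0-20<l[0]<x1 and l[1]<y1 :
            A=px2w('wrist',l[:2],.12,T);B=px2w('wrist',l[2:],.12,T);A2=px2w('wrist',l[:2],.132,T);B2=px2w('wrist',l[2:],.132,T);d=B-A
            print(n,np.round(l),'z.12',np.round(A[:2],4),np.round(B[:2],4),'z.132',np.round(A2[:2],4),np.round(B2[:2],4),'ang',round(np.arctan(-d[0]/d[1]),3))
E
```

```text
f1 [262. 212. 262. 247.] z.12 [ 0.6168 -0.0658] [ 0.6117 -0.109 ] z.132 [ 0.6178 -0.0622] [ 0.6129 -0.104 ] ang -0.117
f1 [231.  56. 288.  59.] z.12 [0.6034 0.1006] [0.6611 0.0926] z.132 [0.6049 0.0987] [0.6606 0.091 ] ang 1.434
f1 [288.  50. 231.  47.] z.12 [0.6618 0.1008] [0.6045 0.1089] z.132 [0.6613 0.0989] [0.606  0.1067] ang 1.43
f1 [246. 244. 247. 212.] z.12 [ 0.5934 -0.1041] [ 0.5998 -0.0641] z.132 [ 0.5952 -0.0992] [ 0.6014 -0.0605] ang -0.158
f1 [189. 278. 317. 283.] z.12 [ 0.5182 -0.1417] [ 0.6732 -0.1627] z.132 [ 0.5225 -0.1356] [ 0.6723 -0.1559] ang 1.436
f1 [228. 214. 228. 264.] z.12 [ 0.5772 -0.0649] [ 0.5686 -0.1277] z.132 [ 0.5795 -0.0614] [ 0.5712 -0.122 ] ang -0.137
f1 [280. 263. 282. 216.] z.12 [ 0.6305 -0.1321] [ 0.6386 -0.0725] z.132 [ 0.6311 -0.1263] [ 0.6389 -0.0686] ang -0.134
f1 [275.  63. 270. 211.] z.12 [0.6472 0.0899] [ 0.6259 -0.0652] z.132 [0.6472 0.0884] [ 0.6266 -0.0616] ang -0.136
f1 [239.  59. 184.  57.] z.12 [0.6119 0.0969] [0.5568 0.1045] z.132 [0.613  0.0951] [0.5598 0.1025] ang 1.433
f1 [242. 209. 242.  61.] z.12 [ 0.5936 -0.0605] [0.6145 0.0955
[... 1642 characters left out ...]
7 ] ang 1.427
f2 [291. 167. 298.   9.] z.12 [ 0.5939 -0.0583] [0.615  0.0949] z.132 [ 0.5936 -0.0563] [0.614  0.0918] ang -0.137
f2 [325.   9. 315. 167.] z.12 [0.6415 0.0922] [ 0.6203 -0.061 ] z.132 [0.6397 0.0892] [ 0.6193 -0.0589] ang -0.137
f2 [303.  46. 304.   8.] z.12 [0.6172 0.0623] [0.6214 0.0953] z.132 [0.6162 0.0603] [0.6203 0.0922] ang -0.126
f2 [278. 226. 328. 228.] z.12 [ 0.573 -0.126] [ 0.6309 -0.134 ] z.132 [ 0.5735 -0.1218] [ 0.6295 -0.1295] ang 1.434
f2 [302. 192. 304. 152.] z.12 [ 0.6042 -0.0879] [ 0.6101 -0.0433] z.132 [ 0.6037 -0.085 ] [ 0.6094 -0.0418] ang -0.131
f2 [307. 106. 309.  81.] z.12 [0.6164 0.0045] [0.6206 0.0289] z.132 [0.6154 0.0044] [0.6195 0.028 ] ang -0.173
```

```bash
python3 -c "
import cv2,numpy as np
a=cv2.imread('pics/f1c.png');b=cv2.imread('pics/f2c.png')
cv2.imwrite('pics/fc.png',cv2.resize(np.hstack([a,b]),(800,400)))"
```

```text
(no output)
```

View pics/fc.png

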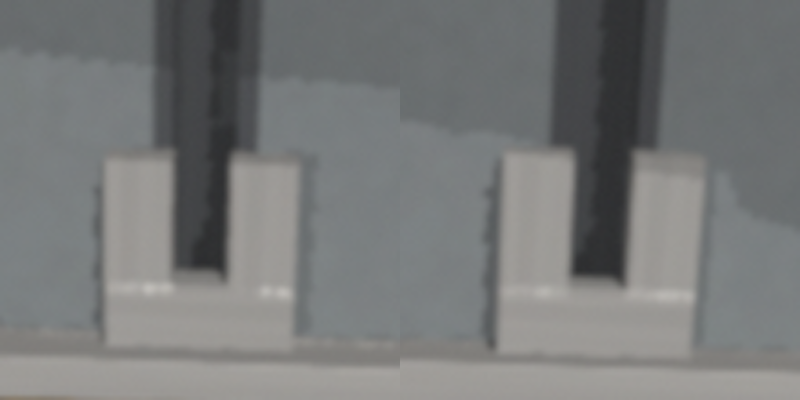

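```bash
cat >> h.py <<'E'
def F(n=4):
    return np.mean([ctrl.get_contact_force() for _ in range(n)],0)
def M(n=4):
    return np.mean([ctrl.get_wrist_torque() for _ in range(n)],0)
def st(tag=''):
    print(tag,'t',round(ctrl.get_t(),2),'p',np.round(ctrl.get_ee_pos(),4),'rpy',np.round(ctrl.get_ee_rot(),3),'F',np.round(F(1),2),'M',np.round(M(1),3),flush=True)
E
python3 - <<'E'
from h import *
yaw=-0.46+np.pi/2; o=[np.pi,0,yaw]
ctrl.movep([.5782,.3026,.15],o); st('above')
ctrl.move_straight([.5782,.3026,.0635],feed=.1); st('down')
ctrl.grasp(); st('grasped'); print(ctrl.get_opening())
t=ctrl.get_t(); F(1); print('reading cost',ctrl.get_t()-t)
save('g1',ctrl.camera('wrist')); save('g1s',ctrl.camera('side'))
E
```

```text
above t 8.37 p [0.5792 0.3016 0.1508] rpy [ 3.140e+00 -1.000e-03  1.109e+00] F [-0.19 -0.58 -0.72] M [-0.001  0.019  0.023]
down t 9.38 p [0.5789 0.3029 0.0644] rpy [ 3.140e+00 -1.000e-03  1.111e+00] F [-0.09  0.76  0.07] M [ 0.021 -0.046  0.029]
grasped t 10.15 p [0.5782 0.3026 0.0635] rpy [-3.142  0.     1.111] F [-0.28  0.71  0.64] M [ 0.064 -0.025  0.   ]
-5.6954605005926045e-05
reading cost 0.0
```

View pics/g1.png

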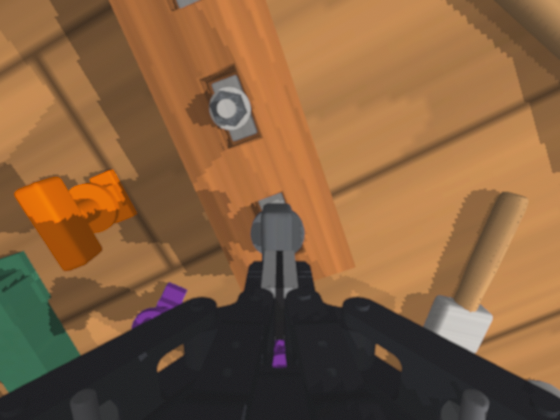

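```bash
python3 -c "
import cv2,numpy as np
a=cv2.imread('pics/g1.png')[180:320,210:350];b=cv2.imread('pics/g1s.png')[240:350,180:290]
cv2.imwrite('pics/g1c.png',np.hstack([cv2.resize(a,(400,400),interpolation=2),cv2.resize(b,(400,400),interpolation=2)]))"
python3 -c "
from h import *
print(ctrl.get_opening(),ctrl.get_t(),ctrl.get_ee_pos(),w2px('wrist',ctrl.get_ee_pos(),tcpT()))
p=np.array(ctrl.get_ee_pos());p[2]+=.019;print(w2px('wrist',p,tcpT()))"
```

```text
0.00020084874232762477 10.25 [0.57818666 0.30259467 0.06347102] [277.91847534 237.25802638]
[277.79927831 250.24302321]
```

View pics/g1c.png

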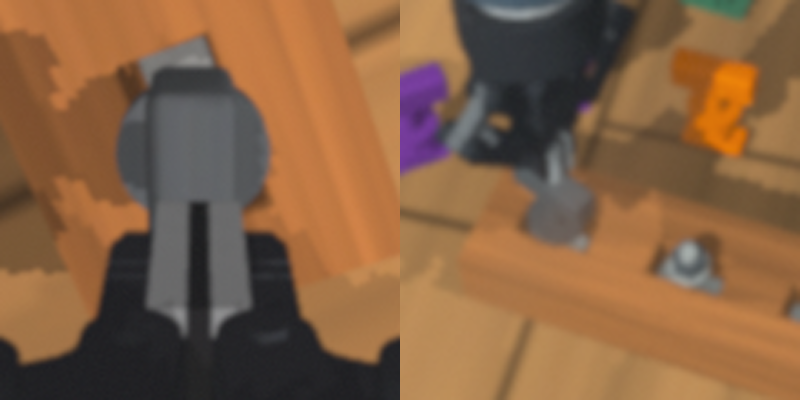

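```bash
python3 -c "
from h import *
T=tcpT()
for dx,dy,z in [(0,.026,.0925),(0,-.026,.0925),(0,.026,.07),(0,0,.0925),(-.008,.026,.0925),(.008,.026,.0925),(0,0,.0485),(.017,0,.0485),(-.017,0,.0485)]:
    p=T[:3,3]+T[:3,0]*dx+T[:3,1]*dy; p[2]=z; print(dx,dy,z,np.round(w2px('wrist',p,T),1))
"
python3 - <<'E'
from h import *
im=ctrl.camera('scene'); save('g2',im); save('g2c',cv2.resize(im[140:270,340:480],None,fx=5,fy=5,interpolation=2))
print(ctrl.get_opening(),st())
E
```

```text
0 0.026 0.0925 [277.8 303.2]
0 -0.026 0.0925 [277.6 209.2]
0 0.026 0.07 [278.  282.1]
0 0 0.0925 [277.7 258.2]
-0.008 0.026 0.0925 [262.7 303.2]
0.008 0.026 0.0925 [292.9 303.2]
0 0 0.0485 [278.  228.6]
0.017 0 0.0485 [304.7 228.6]
-0.017 0 0.0485 [251.3 228.6]
 t 10.3 p [0.5782 0.3026 0.0635] rpy [-3.142  0.     1.111] F [-0.73  0.54 -0.36] M [ 0.032  0.035 -0.03 ]
0.00012816368017927574 None
```

View pics/g2c.png

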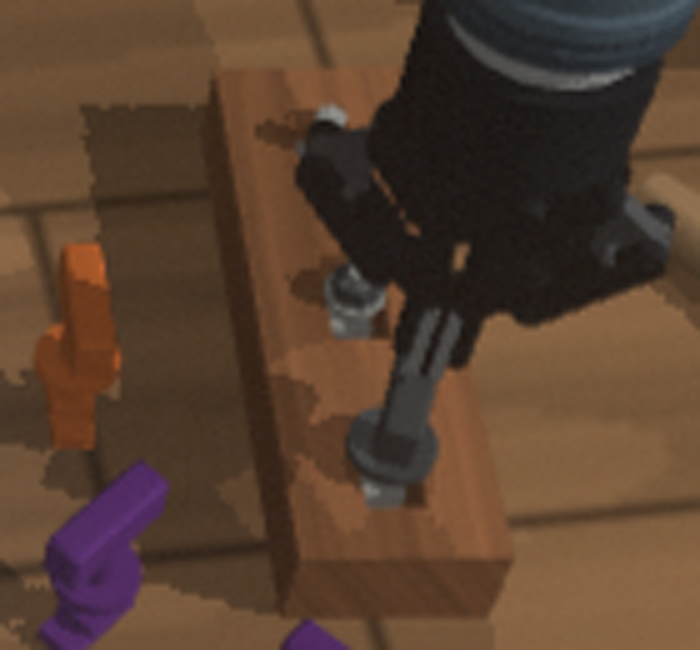

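The bar sits where predicted, between the fingers (g1, near end at (277,208)), but the opening reading says 0. I'll test the grip with a small lift and sideways feel.

```bash
python3 - <<'E'
from h import *
def Fa(n=5):
    a=[]
    for _ in range(n): a.append(np.r_[ctrl.get_contact_force(),ctrl.get_wrist_torque()]); ctrl.wait(.01)
    return np.mean(a,0)
p=np.array(ctrl.get_ee_pos()); f0=Fa(); print(np.round(f0,3))
ctrl.move_straight(p+[0,0,.03],feed=.05); t=ctrl.get_t(); f1=Fa(); print(np.round(f1,3),ctrl.get_opening(),ctrl.get_t())
save('g3',ctrl.camera('scene'));T=tcpT(); im=ctrl.camera('wrist'); save('g3w',im)
im=ctrl.camera('side'); save('g3s',im)
E
python3 -c "
import cv2,numpy as np
a=cv2.imread('pics/g3w.png')[180:320,210:350];b=cv2.imread('pics/g3s.png')[240:350,180:290];c=cv2.imread('pics/g3.png')[140:270,340:470]
cv2.imwrite('pics/g3c.png',np.hstack([cv2.resize(i,(266,266),interpolation=2) for i in (a,b,c)]))"
```

```text
[-0.146 -0.274 -0.086  0.013 -0.002  0.004]
[ 0.127  0.189 -0.072 -0.011  0.004  0.008] -9.006665958985889e-05 11.1333
```

View pics/g3c.png

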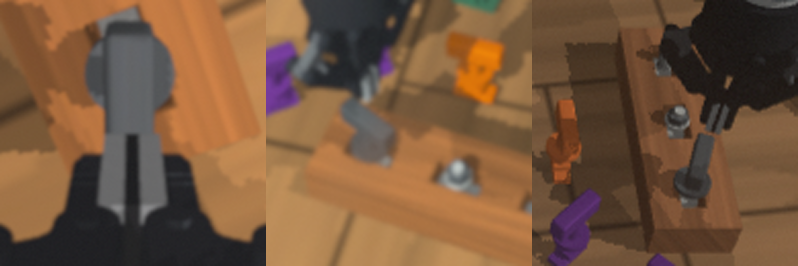

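```bash
python3 - <<'E'
from h import *
T=tcpT(); p=T[:3,3]; print(p)
ims=[]
for cam,n in (('scene','g3'),('side','g3s'),('wrist','g3w')):
    im=cv2.imread(f'pics/{n}.png'); im=im.copy()
    pts=[]
    for dz,c in ((0,(0,0,255)),(.02,(0,255,0)),(.04,(255,0,0)),(.06,(0,255,255))):
        q=w2px(cam,p+[0,0,dz],T); print(cam,dz,np.round(q,1)); pts.append((q,c))
    c0=pts[0][0].astype(int); x0=max(0,c0[0]-60); y0=max(0,c0[1]-75)
    cr=cv2.resize(im[y0:y0+130,x0:x0+130],(390,390),interpolation=2)
    for q,c in pts: cv2.circle(cr,tuple(((q-[x0,y0])*3).astype(int)),3,c,-1)
    ims.append(cr)
cv2.imwrite('pics/g3t.png',cv2.resize(np.hstack(ims),(798,266)))
E
```

```text
[0.57786353 0.30246951 0.09297234]
scene 0 [424.1 214.3]
scene 0.02 [426.5 207.6]
scene 0.04 [429.  200.7]
scene 0.06 [431.5 193.5]
side 0 [221.6 288.7]
side 0.02 [220.8 283.1]
side 0.04 [220.1 277.4]
side 0.06 [219.3 271.5]
wrist 0 [277.9 237.3]
wrist 0.02 [277.8 251. ]
wrist 0.04 [277.6 268.1]
wrist 0.06 [277.4 289.9]
```

View pics/g3t.png

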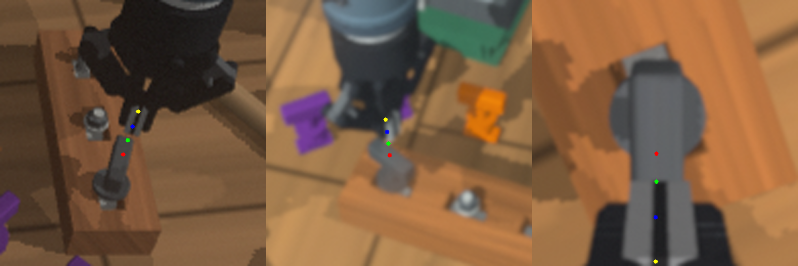

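In all three views the shut fingers' tips end roughly 25–30 mm above the reported TCP, so the fingers closed above the bar. The bolt is undisturbed. I'll measure the true tip offset by touching the bar top gently with shut fingers.

```bash
cat >> h.py <<'E'
def Fa(n=4):
    a=[]
    for _ in range(n): a.append(np.r_[ctrl.get_contact_force(),ctrl.get_wrist_torque()]); ctrl.wait(.005)
    return np.mean(a,0)
E
python3 - <<'E'
from h import *
p=np.array([.5782,.3026,.066]); ctrl.move_straight(p,feed=.08); f0=Fa(); print(ctrl.get_t(),np.round(f0[:3],2))
z=.066
while z>.050:
    z-=.002; t=ctrl.get_t(); ctrl.move_straight([p[0],p[1],z],feed=.02); f=Fa(2)
    print(round(z,4),round(ctrl.get_ee_pos()[2],4),np.round(f[:3],2),round(ctrl.get_t()-t,2))
    if np.linalg.norm(f[:3]-f0[:3])>4: break
save('t1',ctrl.camera('scene'));save('t1w',ctrl.camera('wrist'));save('t1s',ctrl.camera('side'));print(ctrl.get_t())
E
python3 -c "
import cv2,numpy as np
a=cv2.imread('pics/t1w.png')[180:320,210:350];b=cv2.imread('pics/t1s.png')[240:350,180:290];c=cv2.imread('pics/t1.png')[140:270,340:470]
cv2.imwrite('pics/t1c.png',np.hstack([cv2.resize(i,(266,266),interpolation=2) for i in (a,b,c)]))"
```

```text
11.8083 [ 0.09  0.53 -0.25]
0.064 0.0643 [0.28 0.27 0.51] 0.27
0.062 0.0619 [ 0.02 -0.11 -0.09] 0.27
0.06 0.0598 [ 0.43 -0.57 -0.09] 0.27
0.058 0.0578 [ 0.13  0.78 -0.11] 0.27
0.056 0.0558 [ 0.48  0.51 -0.21] 0.27
0.054 0.0538 [ 0.25 -0.39  0.38] 0.27
0.052 0.0533 [-1.94  0.5   5.93] 0.27
13.825
```

View pics/t1c.png

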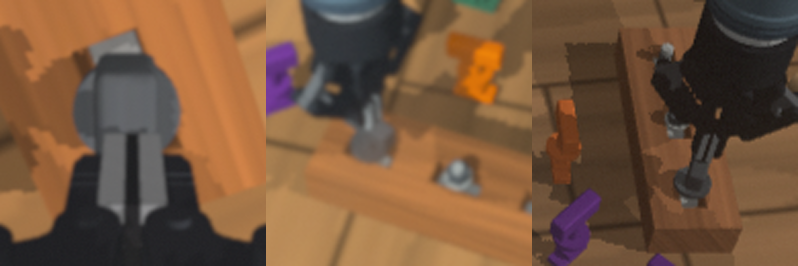

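Contact is at TCP z = 0.0533, so the real fingertips sit about 39 mm behind the reported TCP. I'll grasp with that correction.

```bash
python3 - <<'E'
from h import *
ctrl.move_straight([.5782,.3026,.06],feed=.05); f0=Fa()
ctrl.let_go(); print(ctrl.get_opening(),ctrl.get_t())
z=.06
for z in (.045,.035,.025):
    ctrl.move_straight([.5782,.3026,z],feed=.06); f=Fa(2); print(z,np.round(f[:3]-f0[:3],2),ctrl.get_t())
    if abs(f-f0)[2]>5: break
else:
    ctrl.grasp(); print(ctrl.get_opening(),np.round(Fa()-f0,2),ctrl.get_t())
save('t2',ctrl.camera('scene'));save('t2w',ctrl.camera('wrist'))
E
python3 -c "
import cv2,numpy as np
a=cv2.imread('pics/t2w.png')[180:320,210:350];c=cv2.imread('pics/t2.png')[140:270,340:470]
cv2.imwrite('pics/t2c.png',np.hstack([cv2.resize(i,(390,390),interpolation=2) for i in (a,c)]))"
```

```text
0.08560273652710218 14.95
0.045 [0.35 0.18 0.41] 15.3667
0.035 [0.33 0.86 0.56] 15.7
0.025 [-0.1   0.24  0.16] 16.0333
0.01521837296596746 [-0.9  -0.71  2.04 -0.22  0.14  0.01] 16.7083
```

View pics/t2c.png

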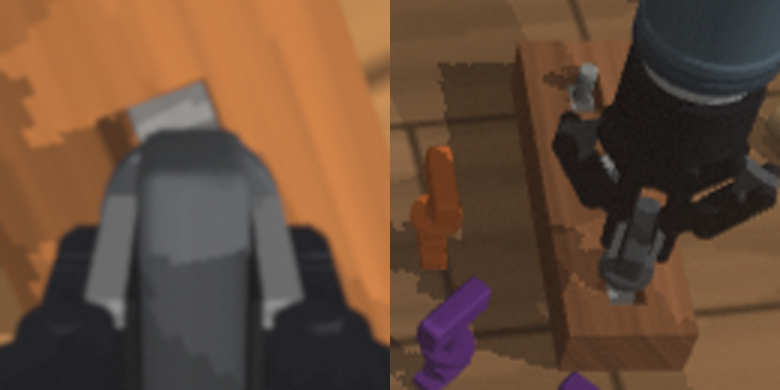

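Gripped (opening 15.2 mm, bar between the pads in t2c). Now I square the head against the pocket's long wall with a light push, then lift.

```bash
python3 - <<'E'
from h import *
n=np.array([.0998,.995,0]); p=np.array([.5782,.3026,.0265])
ctrl.move_straight(p,feed=.05); f0=Fa(); print(np.round(f0,2))
s=0
while s<.008:
    s+=.0015; ctrl.move_straight(p+n*s,feed=.03); f=Fa(2); q=np.array(ctrl.get_ee_pos())
    print(round(s,4),round((q-p)@n,4),'Fn',round((f-f0)[:3]@n,2),np.round((f-f0)[3:],2),round(ctrl.get_t(),2))
    if abs((f-f0)[:3]@n)>6: break
save('t3w',ctrl.camera('wrist'))
ctrl.move_straight(p+n*(s-.0025),feed=.03)
ctrl.move_straight(p+n*(s-.0025)+[0,0,.01],feed=.05)
ctrl.move_straight(p+n*(s-.0025)+[0,0,.10],feed=.15); f=Fa(); print(np.round(f-f0,2),ctrl.get_opening(),ctrl.get_t())
for c in ('scene','side'): save('t3'+c,ctrl.camera(c))
st()
E
python3 -c "
import cv2,numpy as np
a=cv2.imread('pics/t3w.png')[170:270,230:330];b=cv2.imread('pics/t3side.png')[200:300,170:270];c=cv2.imread('pics/t3scene.png')[130:250,350:470]
cv2.imwrite('pics/t3c.png',np.hstack([cv2.resize(i,(266,266),interpolation=2) for i in (a,b,c)]))"
```

```text
[-0.17  0.32 -2.74 -0.01  0.01  0.01]
0.0015 0.0015 Fn -0.6 [-0.01 -0.   -0.05] 17.36
0.003 0.0022 Fn -5.35 [-0.96  0.12 -0.02] 17.62
0.0045 0.0025 Fn -9.0 [-1.87  0.26 -0.02] 17.89
[ 0.21  0.   -0.01  0.04  0.    0.02] 0.015124839561472333 19.325
 t 19.43 p [0.5773 0.3043 0.1246] rpy [-3.139e+00  2.000e-03  1.111e+00] F [-0.74  0.1  -1.92] M [ 0.012 -0.046  0.005]
```

View pics/t3c.png

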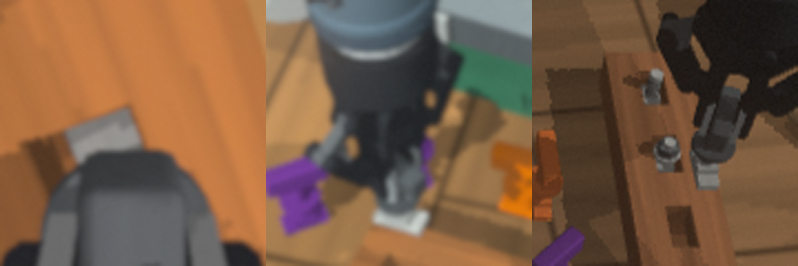

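The bolt hangs from the gripper (weight 2.6 N), with the pocket empty at side/scene. Now over to the slot, about 62 mm out from the fork, head along the slot.

```bash
cat >> h.py <<'E'
PSI=-0.136; Y=np.array([-np.sin(PSI),np.cos(PSI),0]); X=np.array([np.cos(PSI),np.sin(PSI),0])
FORK=np.array([.6047,-.0995,0]); 
E
python3 - <<'E'
from h import *
p=np.array(ctrl.get_ee_pos()); ctrl.move_straight(p+[0,0,.035],feed=.2)
yaw=1.111-(np.pi/2+.034); tgt=FORK+Y*.062
ctrl.movep(tgt+[0,0,.155],[np.pi,0,yaw]); st(); print(ctrl.get_joint_positions())
ctrl.move_straight(tgt+[0,0,.137],[np.pi,0,yaw],feed=.1)
T=tcpT(); print(T[:3,3])
for c in ('scene','side','wrist'): save('i1'+c,ctrl.camera(c))
for c in ('scene','side'):
    for l in ('bolt_head','knob_grip'):
        for d in ctrl.mark_of(l,c):
            q=towld(c,d['point'])
            if np.hypot(*(q-tgt)[:2])<.05: print(c,l,round(d['confidence'],2),np.round(q,4))
print(tgt,ctrl.get_t())
E
python3 -c "
import cv2,numpy as np
b=cv2.imread('pics/i1side.png')[90:210,190:310];c=cv2.imread('pics/i1scene.png')[160:280,190:310]
cv2.imwrite('pics/i1c.png',np.hstack([cv2.resize(i,(400,400),interpolation=2) for i in (b,c)]))"
```

```text
t 21.04 p [ 0.6128 -0.0371  0.1544] rpy [-3.141e+00  1.000e-03 -4.920e-01] F [-0.5  -0.25 -2.62] M [-0.032 -0.059  0.043]
[-2.53883676e-01  3.00171369e-01  1.53938961e+00  5.00171047e-04
  1.30305641e+00  2.38007522e-01]
[ 0.61234075 -0.03695325  0.13591745]
scene bolt_head 0.95 [ 0.6096 -0.038   0.1321]
scene knob_grip 0.58 [ 0.6132 -0.0372  0.1923]
side bolt_head 0.64 [ 0.6103 -0.0401  0.1304]
side knob_grip 0.65 [ 0.6135 -0.0389  0.1926]
[ 0.61310603 -0.03807249  0.        ] 21.725
```

View pics/i1c.png

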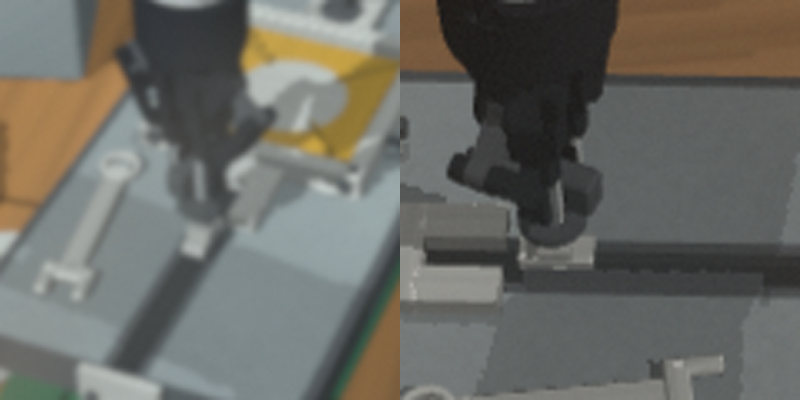

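View pics/i1wrist.png

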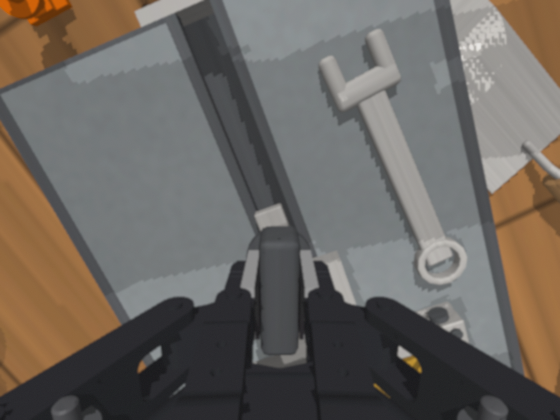

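The head end shows at wrist (270,215), in line with and centred on the slot. Lower by feel.

```bash
cat > ins.py <<'E'
from h import *
yaw0=1.111-(np.pi/2+.034); tgt=FORK+Y*.062
def lower(dx,dyaw,zmin=.104):
    f0=None
    for z in (.131,.127,.123,.119,.112,zmin):
        ctrl.move_straight(tgt+X*dx+[0,0,z],[np.pi,0,yaw0+dyaw],feed=.05)
        f=Fa(2)
        if f0 is None: f0=f
        d=(f-f0); q=np.array(ctrl.get_ee_pos()); print(dx,dyaw,z,round(q[2],4),'Fx,y',round(d[:3]@X,2),round(d[:3]@Y,2),'Fz',round(d[2],2),'Mz',round(d[5],2),round(ctrl.get_t(),2),flush=True)
        if d[2]>4: return z
    return z
E
python3 - <<'E'
from ins import *
lower(0,0)
E
```

```text
0 0 0.131 0.1304 Fx,y 0.0 0.0 Fz 0.0 Mz 0.0 22.01
0 0 0.127 0.1267 Fx,y -0.35 0.62 Fz 0.58 Mz -0.06 22.27
0 0 0.123 0.1227 Fx,y 0.41 0.53 Fz 0.93 Mz 0.01 22.54
0 0 0.119 0.1187 Fx,y -0.01 -0.15 Fz 0.6 Mz -0.03 22.81
0 0 0.112 0.1115 Fx,y -0.12 0.47 Fz -0.0 Mz -0.03 23.12
0 0 0.104 0.1036 Fx,y -0.73 0.98 Fz 0.51 Mz -0.02 23.44
```

The head dropped in without contact. Turn it 90° (counter-clockwise), check moment, then raise against the lips.

```bash
python3 - <<'E'
from ins import *
for a in (.5,1.0,np.pi/2):
    ctrl.movep(tgt+[0,0,.104],[np.pi,0,yaw0+a]); f=Fa(3); print(round(a,2),np.round(f,2),round(ctrl.get_t(),2))
yw=yaw0+np.pi/2; f0=Fa(6); print(np.round(f0,2))
for z in (.108,.111,.1125,.114,.1155,.117,.1185,.12):
    ctrl.move_straight(tgt+[0,0,z],[np.pi,0,yw],feed=.04); f=Fa(2); d=f-f0
    print(z,round(ctrl.get_ee_pos()[2],4),'Fxy',round(d[:3]@X,2),round(d[:3]@Y,2),'Fz',round(d[2],2),'Mz',round(d[5],3),round(ctrl.get_t(),2),flush=True)
    if d[2]<-4: break
for c in ('scene','side','wrist'): save('k1'+c,ctrl.camera(c))
E
python3 -c "
import cv2,numpy as np
b=cv2.imread('pics/k1side.png')[90:210,190:310];c=cv2.imread('pics/k1scene.png')[160:280,190:310];a=cv2.imread('pics/k1wrist.png')[130:350,170:390]
cv2.imwrite('pics/k1c.png',np.hstack([cv2.resize(i,(266,266),interpolation=2) for i in (a,b,c)]))"
```

```text
0.5 [ 0.53 -0.12 -2.83  0.03 -0.04  0.01] 24.02
1.0 [-0.36 -0.15 -2.78  0.01  0.02  0.03] 24.59
1.57 [ 0.1  -0.36 -2.64  0.01  0.02 -0.03] 25.23
[-0.16 -0.18 -2.65  0.01  0.01  0.01]
0.108 0.1084 Fxy 0.28 0.23 Fz -0.15 Mz -0.025 25.54
0.111 0.1111 Fxy 0.59 0.44 Fz -0.15 Mz -0.021 25.81
0.1125 0.1113 Fxy 5.24 -0.55 Fz -11.54 Mz -0.049 26.07
```

View pics/k1c.png

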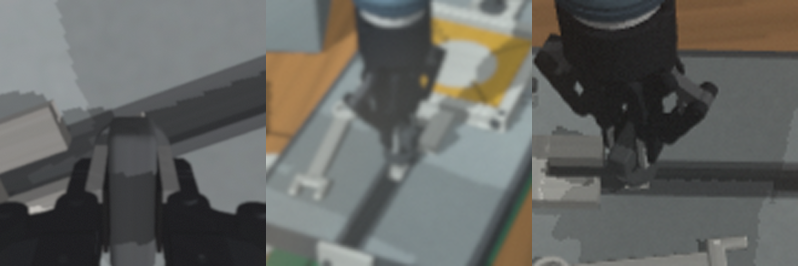

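Head caught under the lips: contact at z = 0.1111, exactly where expected with the neck in the mouth. Slide home under light upward hold.

```bash
python3 - <<'E'
from ins import *
yw=yaw0+np.pi/2; f0=np.array([-.16,-.18,-2.65,0.01,.01,.01])
z=.1117
def step(d,z,feed=.05):
    ctrl.move_straight(FORK+Y*d+[0,0,z],[np.pi,0,yw],feed=feed); f=Fa(2)-f0; q=np.array(ctrl.get_ee_pos())
    print(round(d*1e3,1),'act',np.round([(q-FORK)@X*1e3,(q-FORK)@Y*1e3,q[2]*1e3],1),'FxFyFz',np.round([f[:3]@X,f[:3]@Y,f[2]],2),'Mz',round(f[5],3),round(ctrl.get_t(),2),flush=True)
    return f
f=step(.062,z)
for d in (.054,.049,.044,.036,.026,.016,.008,.004,.002,0,-.002,-.004,-.006,-.008):
    f=step(d,z)
    if f[2]>-1.5: z+=.0003
    elif f[2]<-7: z-=.0003
    if f[:3]@Y>6: break
for c in ('scene','side','wrist'): save('k2'+c,ctrl.camera(c))
E
python3 -c "
import cv2,numpy as np
b=cv2.imread('pics/k2side.png')[90:210,190:310];c=cv2.imread('pics/k2scene.png')[160:280,160:280];a=cv2.imread('pics/k2wrist.png')[130:350,170:390]
cv2.imwrite('pics/k2c.png',np.hstack([cv2.resize(i,(266,266),interpolation=2) for i in (a,b,c)]))"
```

```text
62.0 act [ -0.2  62.  111.3] FxFyFz [  4.14  -0.25 -10.84] Mz -0.045 26.49
54.0 act [ -0.9  54.4 111.3] FxFyFz [-0.02  2.43 -8.85] Mz -0.016 26.82
49.0 act [ -0.4  49.  111.3] FxFyFz [-1.13  2.63 -7.78] Mz 0.066 27.08
44.0 act [1.000e-01 4.370e+01 1.113e+02] FxFyFz [-0.1   1.72 -6.39] Mz 0.011 27.35
36.0 act [  0.2  35.5 111.3] FxFyFz [ 0.36  1.42 -6.24] Mz -0.022 27.68
26.0 act [  0.2  25.3 111.2] FxFyFz [ 0.42  0.52 -5.01] Mz -0.002 28.04
16.0 act [1.000e-01 1.510e+01 1.113e+02] FxFyFz [ 0.22 -0.23 -4.33] Mz 0.018 28.41
8.0 act [1.000e-01 7.200e+00 1.112e+02] FxFyFz [ 0.16 -0.47 -4.43] Mz 0.002 28.73
4.0 act [1.000e-01 3.600e+00 1.112e+02] FxFyFz [-0.04  0.29 -3.79] Mz 0.011 29.0
2.0 act [1.000e-01 1.900e+00 1.112e+02] FxFyFz [ 0.25  1.65 -3.06] Mz 0.008 29.27
0.0 act [1.000e-01 6.000e-01 1.112e+02] FxFyFz [-0.72  4.63 -2.98] Mz 0.003 29.53
-2.0 act [1.000e-01 3.000e-01 1.112e+02] FxFyFz [ 0.42 10.26 -1.11] Mz 0.003 29.8
```

View pics/k2c.png

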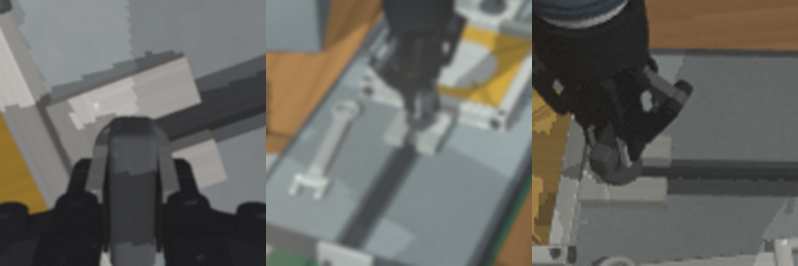

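Home felt at 0.3–0.6 mm from the measured fork point, with 10 N firm against the fork's bottom and the pictures agreeing. Now screw clockwise, watching the moment.

```bash
cat > scr.py <<'E'
from ins import *
import json,sys,os
f0=np.array([-.16,-.18,-2.65,0.01,.01,.01])
if os.path.exists('s.json'): S=json.load(open('s.json'))
else: S=dict(yaw=yaw0+np.pi/2,z=.1114,on=False,m0=None)
def run(nmax,step,mstop,tmax=None,d=.0002):
    for i in range(nmax):
        S['yaw']-=step
        if not S['on']: S['z']-=.00127*step
        ctrl.movep(FORK+Y*d+[0,0,S['z']],[np.pi,0,S['yaw']])
        f=Fa(6)-f0; q=np.array(ctrl.get_ee_pos()); yaw=ctrl.get_ee_rot()[2]
        print('tot',round(yaw0+np.pi/2-S['yaw'],2),'yawact',round(yaw,3),'cmd',round(S['yaw'],3),'z',np.round([S['z']*1e3,q[2]*1e3],2),'F',np.round([f[:3]@X,f[:3]@Y,f[2]],1),'M',np.round(f[3:],3),round(ctrl.get_t(),2),flush=True)
        # keep Fz near -2
        if f[2]<-4 : S['z']-=min(.0004,(-2-f[2])*.00006)
        if f[2]>0 : S['z']+=min(.0004,(f[2]+2)*.00006)
        json.dump(S,open('s.json','w'))
        if f[5]>mstop: print('STOP');break
E
python3 - <<'E'
from scr import *
print(ctrl.get_joint_positions()[5])
run(4,.2,.08)
E
```

```text
-1.436756695141789
tot 0.2 yawact 0.882 cmd 0.877 z [111.15 111.03] F [ 2.   5.2 -4.7] M [ 1.061 -0.584 -0.011] 30.31
tot 0.4 yawact 0.682 cmd 0.677 z [110.73 110.76] F [ 2.2  6.6 -4.2] M [ 1.164 -0.649 -0.007] 30.67
tot 0.6 yawact 0.482 cmd 0.477 z [110.34 110.44] F [ 2.7  6.7 -4.2] M [ 1.215 -0.774 -0.025] 31.02
tot 0.8 yawact 0.282 cmd 0.277 z [109.96 110.23] F [ 3.5  7.1 -4. ] M [ 1.276 -0.93  -0.023] 31.38
```

```bash
python3 - <<'E'
from scr import *
run(10,.15,.06,d=.0008)
E
```

```text
tot 0.95 yawact 0.132 cmd 0.127 z [109.64 110.03] F [ 3.6  5.6 -4.3] M [ 0.981 -0.941 -0.01 ] 31.7
tot 1.1 yawact -0.018 cmd -0.023 z [109.32 109.85] F [ 4.   5.9 -4. ] M [ 0.97  -0.986 -0.037] 32.02
tot 1.25 yawact -0.168 cmd -0.173 z [109.13 109.65] F [ 4.8  5.9 -4.7] M [ 0.918 -1.096 -0.012] 32.33
tot 1.4 yawact -0.318 cmd -0.323 z [108.77 109.45] F [ 4.8  5.3 -4.3] M [ 0.881 -1.17  -0.029] 32.65
tot 1.55 yawact -0.468 cmd -0.473 z [108.44 109.29] F [ 5.4  5.3 -3.5] M [ 0.79  -1.181 -0.05 ] 32.97
tot 1.7 yawact -0.618 cmd -0.623 z [108.25 109.24] F [ 5.   5.4 -3.5] M [ 0.683 -1.239 -0.106] 33.28
tot 1.85 yawact -0.769 cmd -0.773 z [108.06 109.21] F [ 5.8  5.1 -3.1] M [ 0.586 -1.258 -0.187] 33.6
tot 2.0 yawact -0.919 cmd -0.923 z [107.87 109.18] F [ 6.1  4.7 -2.9] M [ 0.444 -1.233 -0.292] 33.92
tot 2.15 yawact -1.069 cmd -1.073 z [107.68 109.16] F [ 5.9  4.3 -2.2] M [ 0.344 -1.19  -0.252] 34.23
tot 2.3 yawact -1.218 cmd -1.223 z [107.49 109.16] F [ 6.1  4.4 -1.8] M [ 0.187 -1.086 -0.131] 34.55
```

The z stopped falling at about 1.6 rad, and the moment behaved oddly: negative, then fading. I stop here and look.

```bash
python3 - <<'E'
from h import *
st(); print(ctrl.get_opening(),ctrl.get_joint_positions(),np.round(ctrl.get_joint_torque(),2))
for c in ('scene','side','wrist'): save('k3'+c,ctrl.camera(c))
E
python3 -c "
import cv2,numpy as np
b=cv2.imread('pics/k3side.png')[90:210,190:310];c=cv2.imread('pics/k3scene.png')[160:280,160:280];a=cv2.imread('pics/k3wrist.png')[130:350,170:390]
cv2.imwrite('pics/k3c.png',np.hstack([cv2.resize(i,(266,266),interpolation=2) for i in (a,b,c)]))"
```

```text
t 34.55 p [ 0.6074 -0.0997  0.1092] rpy [-3.137 -0.004 -1.218] F [ 6.5   3.34 -4.1 ] M [ 0.288 -1.117 -0.116]
0.015074399606205602 [-3.55281194e-01  3.45950772e-01  1.57737745e+00  1.04503467e-04
  1.21207940e+00  8.63004983e-01] [ -2.33 -52.18 -31.96  -1.3    1.64  -0.08]
```

View pics/k3c.png

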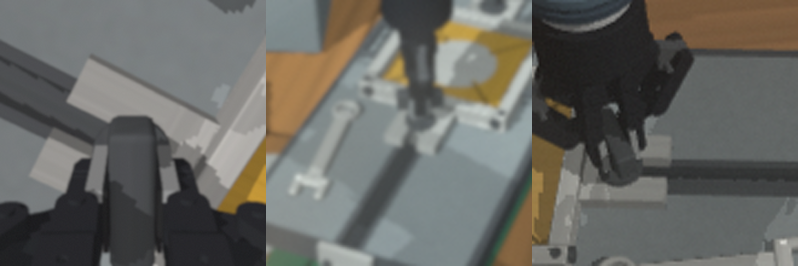

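View pics/k3wrist.png

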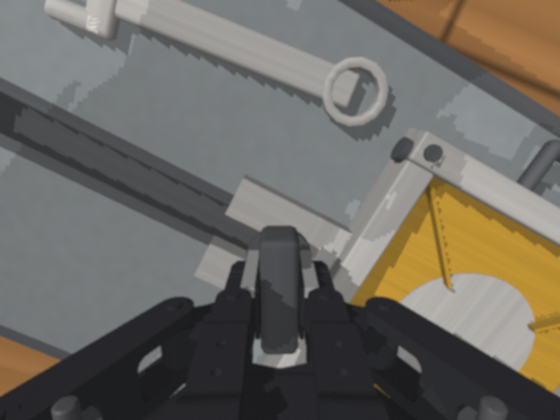

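Grip still firm, knob over the lug. The arm is carrying side force (6 N), which muddies the moment. I relax the side load at this yaw and re-read, with joint 6 torque too.

```bash
cat > rel.py <<'E'
from scr import *
def rd(tag=''):
    a=[];j=[]
    for _ in range(8):
        a.append(np.r_[ctrl.get_contact_force(),ctrl.get_wrist_torque()]); j.append(ctrl.get_joint_torque()[5]); ctrl.wait(.005)
    f=np.mean(a,0)-f0; q=np.array(ctrl.get_ee_pos())-FORK
    print(tag,'pos X,Y,z mm',np.round([q@X*1e3,q@Y*1e3,q[2]*1e3],2),'yaw',round(ctrl.get_ee_rot()[2],3),'F',np.round([f[:3]@X,f[:3]@Y,f[2]],2),'M',np.round(f[3:],3),'j6',round(np.mean(j),3),round(ctrl.get_t(),2),flush=True)
    return f
def go(dx,dy,z,yaw): ctrl.movep(FORK+X*dx+Y*dy+[0,0,z],[np.pi,0,yaw])
E
python3 - <<'E'
from rel import *
yaw=S['yaw']; rd()
go(.0015,.0015,.108,yaw); rd()
go(.0028,.0020,.1085,yaw); rd()
go(.0036,.0022,.1088,yaw); rd()
E
```

```text
pos X,Y,z mm [  2.74   0.21 109.16] yaw -1.218 F [ 6.38  4.49 -1.67] M [ 0.219 -1.116 -0.121] j6 -0.129 34.77
 pos X,Y,z mm [  2.64   0.25 109.15] yaw -1.221 F [ 1.41 -1.43  2.71] M [-0.655 -0.404  0.035] j6 -0.001 35.08
 pos X,Y,z mm [  2.51   0.28 109.11] yaw -1.222 F [-2.93 -5.05  4.89] M [-1.145  0.262  0.06 ] j6 0.07 35.4
 pos X,Y,z mm [  2.44   0.3  109.1 ] yaw -1.222 F [-5.43 -5.58  5.  ] M [-1.252  0.657  0.047] j6 0.059 35.72
```

```bash
cat >> rel.py <<'E'
C=S.setdefault('c',[.0019,.0011,.1079])
K=np.array([3.7,5.,8.])*1e3
def turn(n,step,mstop):
    for i in range(n):
        S['yaw']-=step; go(*C,S['yaw']); f=rd('tot %.2f'%(yaw0+np.pi/2-S['yaw']))
        fl=np.array([f[:3]@X,f[:3]@Y,f[2]]); 
        for k in range(3): C[k]+=float(np.clip((fl[k]-[0,1.,0][k])/K[k],-.001,.001))*.7
        S['c']=C; json.dump(S,open('s.json','w'))
        if f[5]>mstop: print('STOP'); break
E
python3 - <<'E'
from rel import *
turn(5,.05,.15)
print(np.round(C,4))
E
```

```text
tot 2.35 pos X,Y,z mm [  2.66   0.29 109.08] yaw -1.271 F [-0.41 -2.83  8.32] M [-0.931 -0.026  0.378] j6 0.442 36.03
STOP
[0.0018 0.0006 0.1086]
```

With side load nulled the feel is clear: moment 0.38 N·m against about 0.03 free, well under 0.7. That is a firm clamp, so I stop turning. I null the remaining loads, re-read, release, and check.

```bash
python3 - <<'E'
from rel import *
go(*C,S['yaw']); rd('hold')
T=tcpT(); p=np.array(ctrl.get_ee_pos())
ctrl.let_go(); rd('open'); print(ctrl.get_opening())
p=np.array(ctrl.get_ee_pos())
ctrl.move_straight(p+[0,0,.03],feed=.08); rd('up30')
ctrl.move_straight(p+[0,0,.12],feed=.15); st()
for c in ('scene','side','wrist'): save('e1'+c,ctrl.camera(c))
T=tcpT()
for l in ('knob_grip','bolt_head','fork'):
  for c in ('scene','side','wrist'):
    for d in ctrl.mark_of(l,c):
        q=towld(c,d['point'],T)
        if np.hypot(*(q-FORK)[:2])<.04: print(c,l,round(d['confidence'],2),np.round(q,4))
print(ctrl.get_t())
E
python3 -c "
import cv2,numpy as np
b=cv2.imread('pics/e1side.png')[90:210,190:310];c=cv2.imread('pics/e1scene.png')[160:280,130:250];a=cv2.imread('pics/e1wrist.png')[130:350,170:390]
cv2.imwrite('pics/e1c.png',np.hstack([cv2.resize(i,(266,266),interpolation=2) for i in (a,b,c)]))"
```

```text
hold pos X,Y,z mm [  2.62   0.27 109.12] yaw -1.272 F [ 3.34 -2.39  5.89] M [-0.883 -0.614  0.47 ] j6 0.469 36.35
open pos X,Y,z mm [  1.81   0.57 108.63] yaw -1.273 F [0.03 0.36 2.52] M [-0.014  0.005 -0.015] j6 0.0 37.1
0.08563563921666095
up30 pos X,Y,z mm [  1.66   0.62 138.58] yaw -1.273 F [0.07 0.11 2.51] M [-0.006 -0.012 -0.005] j6 0.0 37.69
 t 38.44 p [ 0.6059 -0.099   0.2274] rpy [ 3.140e+00  1.000e-03 -1.273e+00] F [ 0.5  -0.15 -0.89] M [-0.018  0.051 -0.043]
scene knob_grip 0.73 [ 0.6071 -0.0985  0.1649]
side knob_grip 0.84 [ 0.6083 -0.0993  0.1651]
wrist knob_grip 0.78 [ 0.6072 -0.0993  0.1648]
scene bolt_head 0.83 [ 0.6051 -0.0995  0.105 ]
side bolt_head 0.8 [ 0.6059 -0.1052  0.1082]
wrist bolt_head 0.89 [ 0.6087 -0.0973  0.1024]
scene fork 0.65 [ 0.6066 -0.0941  0.1359]
side fork 0.97 [ 0.6002 -0.1059  0.1301]
39.0417
```

View pics/e1c.png

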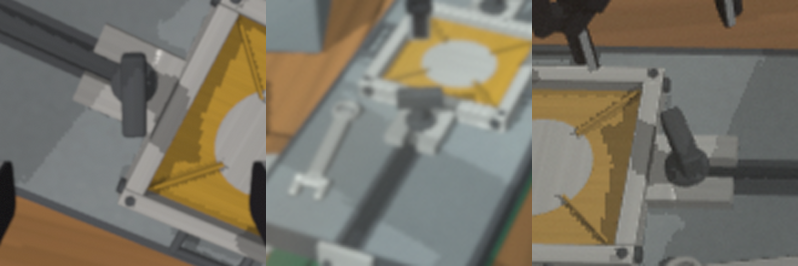

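View pics/e1wrist.png

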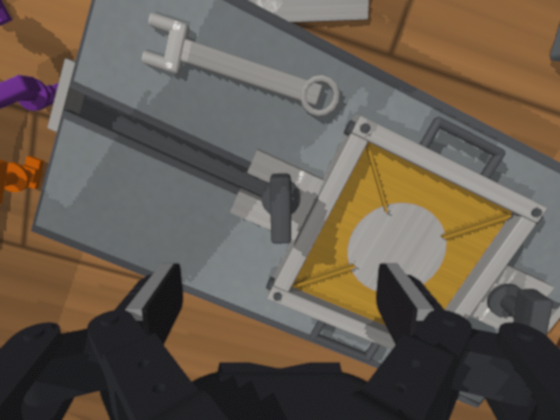

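e1 shows the knob seated on the lug at wrist (282,205), pressed back in the fork. The network puts knob_grip at z = 0.165, which means the flange is on the lug top. The robot is clear of everything, so I take a final look at the rack and hand in.

```bash
python3 - <<'E'
from h import *
im=ctrl.camera('scene'); save('end',im)
ctrl.finish_job(); print(ctrl.get_t())
E
```

```text
the job is handed in; nothing more can be done
the job is handed in; nothing more can be done
```

View pics/end.png

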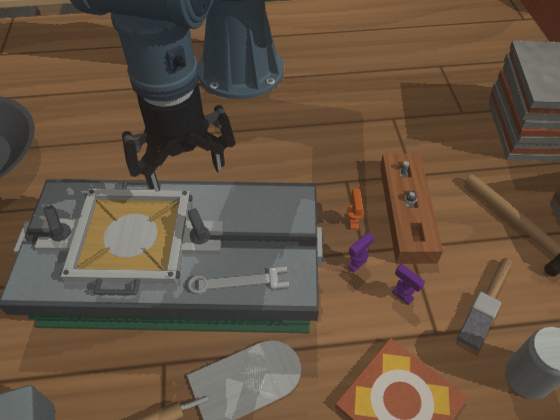

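The knob bolt is clamped in the mould's free lug, and the job was handed in at about 39 s of the 72 s allowed. I dropped its head into the slot 62 mm out from the fork, turned it square and raised it against the lips. It then slid home until it met the fork's bottom (10 N), and I screwed it down clockwise about 2.35 rad.

**Last checks:**
- **Clamp:** with the side load nulled, the last turn read 0.38 N·m against about 0.03 free. That is just above the stated firm range (0.2–0.35) and well below 0.7.
- **Seating:** in the pictures the flange sits on the lug (knob_grip at z = 0.165). The hex and bare bolts are still in the rack, and the robot touches nothing.

**What failed or disagreed:**
- **First grasp missed:** the real fingertips are about 39 mm behind the reported TCP, and the fingers shut above the bar. I measured this by touching the bar top, corrected for it, and the second grasp held.
- **Torque readings while screwing:** a side load of about 6 N made the moment read negative between 1.5 and 2.3 rad. I relaxed that load before judging the final torque.
- **Holding reading:** after the last turn, while still gripping, the moment read 0.47 N·m with some side load back on. The true value therefore lies between about 0.35 and 0.47, and I did not grip the knob again to check it.

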